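Unlock and open the sphere clamp

ROBOT

A 6-joint arm with a two-finger parallel gripper is mounted at the origin on a cart in front of the work surface, level with it; the furniture and walls round the work are solid. World frame = base frame: x ahead of the robot, y to its left, z up, the work surface at z = 0. Lengths are in m, angles in rad, forces in N, time in s.
With the tool pointing down it reaches from about 0.3 to 0.775 m from the base axis. Payload 14.6 kg.
Tool frame: the origin (TCP) lies at the very end of the fingers, on their centre line; the grasp point (between the pads) lies 19 mm behind it (hold_point_z is the z of the grasp point in the tool frame, in m); z points along the fingers, y is the direction in which the jaws open and shut (so a half turn about z gives the same grasp; the last joint's range is limited). The gripper opens to 85 mm and grips with 20 to 120 N. Pads are 22 mm wide; open, the fingers measure 114 mm over their backs; the gripper's body (76 mm by 85 mm) begins 54 mm behind the grasp point. The pads swing forward as they close: fully open they stand 13 mm farther back than shut.
Start: joints at [-1.295, 0.3, 1.521, -0, 1.321, -0.067], TCP at [0.185, -0.518, 0.231] pointing down, gripper open.
Joint ranges: [-3.03, 3.03], [-0.79, 2.21], [0.23, 2.52], [-1.04, 4.18], [0, 3.07], [-2.55, 2.55]. Speed limits (rad/s): [2.22, 2.22, 2.57, 3.14, 3.14, 3.14].

INTERFACE

Orientations are given as a unit quaternion [w, x, y, z].
In Python, from cell import * gives the robot as it stands.
- The arm moves only by the tool arm_command, never from a script. Its argument "moves" is text: rows parted by semicolons, each of 7 numbers parted by spaces: the shift along the world's x, y, z in mm, then the turn, a rotation vector about the world's x, y, z in degrees, then the opening, from 0 (shut) to 1 (fully open). A call has 1 to 12 rows; each row is the pose to reach, as a shift and turn from the pose measured when the call began; what a row does not reach only later rows make up. A row lasts 1/12 s, in which the tool goes at most 41.7 mm and 7.16 degrees, less where a joint would pass 70% of its speed; a pose out of reach is approached as far as the arm can. A call with a gripper value outside its range is refused whole. The fingers move at their own pace and stop on an object; "squeeze" is the grip in N (left out, the last holds). Time passes only in rows, so rows that repeat a pose let the fingers close. It gives the time, the measured TCP pose, the force and the opening at its end, in the units of the state.
- observe(): the state, without advancing time (a new reading comes with each control period).
- get_image(name): name is "scene" or "top"; returns (picture, depth): 420x560x3 uint8, red, green, blue; 420x560 float32, m along the optical axis (not along the pixel's ray), 0 where there is no reading.
- camera_model(name): a dict with "fx", "fy", "cx", "cy" (pixels), "world_to_cam" (4x4, takes a point from world to camera coordinates). Camera axes: x right, y down, z forward; pixel columns grow to the right and rows downward; lengths in m; the calibration is good to about 2 mm. A picture is of the moment at which its call begins. camera_model takes no time and is no camera call.
- job_done(): hands the job in, once; it reports no verdict.
Trained networks look in the newest picture that a camera, given by its name, has taken for a name from the list of things; names that differ only in an ending like _2 or _b are one class to them, and where a whole thing is asked for, a point or a joint stands for the part that bears it (a point fixed in the world has none). Each returns a list of dicts, best first, with "score" (0 to 1); they miss things now and then, are a little off and sometimes report something else, mostly with a low value. They report only what shows in the picture. A call takes as long as a camera call.
- spot_in(camera, label): "box" ([left, top, right, bottom] in pixels, round what is visible of it).
- landmark_of(camera, label): "position" ([column, row] in pixels: a listed point, or the origin of a listed thing).
The state is a dict: "time_s": time; "q": joint angles; "joint_velocities": joint speeds; "effort": joint torques, N m; "tcp_pos": TCP position; "tcp_rot": TCP orientation; "contact_force": force on the tool from outside, world axes, zero at the start; "ft_torque": the same for the moment, N m; "gripper_width": opening from 0.0 (shut) to 1.0 (fully open).
Only numpy, scipy, OpenCV 4.12 (cv2) and the standard library are available. Lean on these libraries where they do the work, as an engineer would, in place of code of your own. Each camera call takes 0.05 s, during which the arm holds its last target.

TASK

Two alike clamps stand on the bench and one of them holds a polished stone sphere. On the clamp with the stone, first pull the lock bolt out sideways to its stop by its knob, then slide the jaw fully open, away from the stone, by the knob on the jaw. Leave the stone sitting in its seat and the bolt out.

Things in the scene. Friction and masses are not known exactly. Their poses are not given: they have to be found in the camera images.
- clamp: The clamp with the stone: dark steel plate 270 x 80 x 12 mm fixed on the bench; an alike one without stone stands beside it. Origin: centre of its underside. Own +x runs along the plate to the stone (at x = 80 mm) and fixed jaw; -x is the open end, facing the robot within 17 degrees; +y left, z up. Grey jaw carriage behind the stone: 44 mm wide, top 40 mm high, jaw plate 76 mm high.
- clamp_lock (a joint): Lock bolt, m: 0 in, 0.025 out at its stop; moves along the clamp's -y, on its right edge, close behind the carriage. Starts at 0 to 0.004, blocks the jaw until past 0.014. At 0 its upright round knob is at x -51, y -50 mm in the clamp's frame: head 18 mm across, 50 to 78 mm above the bench, guide below it 40 mm high. Most room: fingers closing along the clamp's x. Friction 2 N, no spring.
- clamp_jaw (a joint): Jaw slide, m: 0 closed on the stone, 0.060 fully open at its stop; moves along the clamp's -x. Starts at 0 to 0.003; meets the bolt at 0.005 if that is in. At 0 its upright round knob on the carriage is at x -18, y 0 mm in the clamp's frame: head 20 mm across, 55 to 85 mm above the bench. Most room: fingers closing along the clamp's y. Friction 3 N, no spring.
- stone_center (a point): Centre of the dark polished stone sphere, 66 mm across, 0.43 kg, lying loose on a low seat ring between the jaws, 2 mm from each; centre about 47 mm and top about 80 mm above the bench.

How it is judged:
By the outcome, as a careful person would: the job done as asked, in the order asked, and still so for the second after the job is handed in, with the robot touching nothing.
It also fails if it takes over 38 s, if anything falls off the work surface, if the arm or the gripper's body presses on something with over 40 N, if the wrist force passes 120 N, or if a joint passes its speed limit or range.

## Working session

There is one attempt and no reset: what is moved stays moved. The work goes in short steps, Python scripts to look and compute and a tool call to move; the robot and the scene stay as the last step left them, time stands still between calls to the robot, and variables do not carry over. Pictures are saved under pics/ and viewed, and the job is handed in when it is done.

Besides the shell and the picture viewer there is one more tool, called as name(argument=value, ...) on one line, values as JSON. arm_command: Moves the arm, as the interface text tells. Its arguments: {"type":"object","properties":{"moves":{"type":"string"},"squeeze":{"type":"number"}},"required":["moves"]}

```bash
mkdir -p pics
cat > h.py <<'E'
from cell import *
import numpy as np, cv2, json
def save(n,im): cv2.imwrite('pics/'+n+'.png',cv2.cvtColor(im,cv2.COLOR_RGB2BGR))
def cloud(cam,d):
    m=camera_model(cam); T=np.linalg.inv(np.array(m["world_to_cam"]))
    v,u=np.mgrid[0:d.shape[0],0:d.shape[1]]
    P=np.stack([(u-m["cx"])/m["fx"]*d,(v-m["cy"])/m["fy"]*d,d,np.ones_like(d)],-1)@T.T
    P=P[...,:3]; P[d==0]=np.nan; return P
E
python3 - <<'E'
from h import *
for c in ["scene","top"]:
    im,d=get_image(c); save(c+"0",im); np.save(c+"0.npy",d); print(c,camera_model(c))
    for l in ["clamp","clamp_lock","clamp_jaw","stone_center"]:
        print(l,spot_in(c,l),landmark_of(c,l))
print(observe())
E
```

```text
scene {'fx': 497.13980326137533, 'fy': 497.13980326137533, 'cx': 277.82604474247313, 'cy': 207.5390839659156, 'world_to_cam': array([[-0.84368668, -0.53650711,  0.01878613,  0.49048781],
       [-0.39383731,  0.59479185, -0.70079586,  0.33194819],
       [ 0.36480812, -0.5986508 , -0.71311447,  0.68178697],
       [ 0.        ,  0.        ,  0.        ,  1.        ]])}
clamp [{'box': [254.7, 150.8, 390.6, 243.1], 'score': 0.83}] [{'position': [322.4, 207.6], 'score': 0.61}]Traceback (most recent call last):
  File "<stdin>", line 5, in <module>
ValueError: it knows: clamp, stone_center
```

```bash
ls . pics
```

```text
.:
h.py
pics
scene0.npy

pics:
scene0.png
```

Run:
```python
from h import *
for c in ["top"]:
    im,d=get_image(c); save(c+"0",im); np.save(c+"0.npy",d); print(c,camera_model(c))
    for l in ["clamp","stone_center"]:
        print(l,spot_in(c,l),landmark_of(c,l))
print(observe())
```

```text
top {'fx': 441.15991315540236, 'fy': 441.15991315540236, 'cx': 284.06427502098995, 'cy': 212.70880013165663, 'world_to_cam': array([[ 0.00861702, -0.99965384, -0.02485837, -0.07011008],
       [-0.98880005, -0.00481409, -0.14916868,  0.63071762],
       [ 0.14899737,  0.02586535, -0.98849925,  0.81133778],
       [ 0.        ,  0.        ,  0.        ,  1.        ]])}
clamp [{'box': [313.5, 162.7, 375.3, 303.4], 'score': 0.68}] [{'position': [334.4, 238.9], 'score': 0.62}]
stone_center [{'box': [320.1, 175.2, 358.1, 209.8], 'score': 0.69}] [{'position': [335.0, 190.5], 'score': 0.98}]
{'time_s': 0.45, 'q': array([-1.29456797e+00,  2.99898617e-01,  1.52104972e+00,  4.30437575e-05,
        1.32069909e+00, -6.65910854e-02]), 'joint_velocities': array([ 2.50060338e-04,  5.18365309e-04, -5.32452153e-05,  2.25854135e-03,
        5.32859342e-04,  2.43584797e-04]), 'effort': array([-5.78352847e-04, -5.42948484e+01, -3.61732793e+01, -4.47463310e-05,
        9.38908815e-04, -1.89693816e-05]), 'tcp_pos': array([ 0.18488284, -0.51796446,  0.23126029]), 'tcp_rot': array([-2.94182624e-05,  9.85346196e-01,  1.70566332e-01,  1.78723044e-05]), 'contact_force': array([-0.51097098, -0.02530856,  0.25807584]), 'ft_torque': array([0.01529664, 0.02868008, 0.00195825]), 'gripper_width': 1.0033403866898907}
```

View pics/scene0.png

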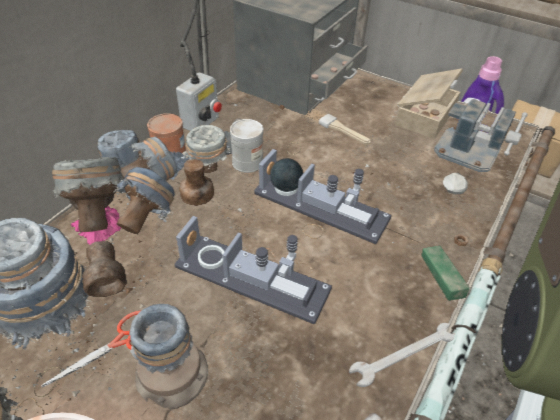

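View pics/top0.png

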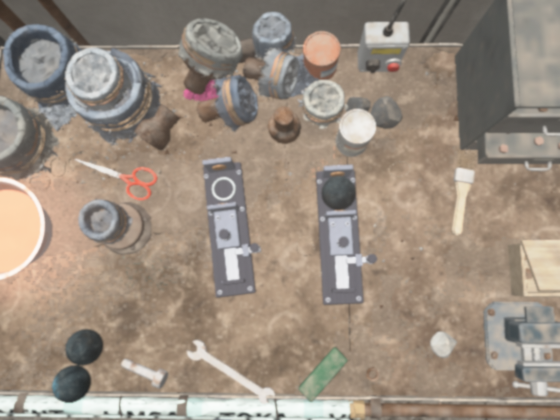

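The stone is on the right-hand clamp: top view (338,192), scene view (287,175). Its jaw knob shows at top (344,242) and scene (333,185), and its bolt knob at top (371,259) and scene (358,178).

Run:
```python
from h import *
from scipy.optimize import least_squares
C={}
for c in ["scene","top"]:
    d=np.load(c+"0.npy");C[c]=cloud(c,d)
    P=C[c].reshape(-1,3)
    P=P[np.isfinite(P).all(1)]
    # region
    R=P[(P[:,0]>.3)&(P[:,0]<.72)&(P[:,1]<-.09)&(P[:,1]>-.3)]
    print(c,"table z",np.median(R[abs(R[:,2])<.006][:,2]))
    t=R[(R[:,2]>.007)&(R[:,2]<.018)]
    t=t[(t[:,0]>.3)&(t[:,0]<.72)]
    r=cv2.minAreaRect(t[:,:2].astype(np.float32)*1000);print("plate",r,np.median(t[:,2]))
    for lo in (.05,.06,.07):
        k=R[(R[:,2]>lo)&(R[:,2]<.1)]
        # cluster
        g=np.zeros((420,220),np.uint8)
        ij=((k[:,:2]-[.3,-.3])*1000).astype(int);g[ij[:,0],ij[:,1]]=255
        n,lab=cv2.connectedComponents(cv2.dilate(g,np.ones((5,5),np.uint8)))
        L=lab[ij[:,0],ij[:,1]]
        for i in range(1,n):
            q=k[L==i]
            if len(q)>8: print(lo,len(q),q.mean(0).round(4),q.min(0).round(4),q.max(0).round(4))
im=cv2.imread('pics/scene0.png')[140:250,240:400];cv2.imwrite('pics/s_crop.png',cv2.resize(im,None,fx=5,fy=5,interpolation=cv2.INTER_CUBIC))
im=cv2.imread('pics/top0.png')[155:315,290:400];cv2.imwrite('pics/t_crop.png',cv2.resize(im,None,fx=3.7,fy=3.7,interpolation=cv2.INTER_CUBIC))
```

```text
scene table z 8.576153918032903e-05
plate ((503.6634521484375, -184.4136962890625), (152.70960998535156, 421.2757873535156), 85.18498992919922) 0.011604955405589479
0.05 133 [ 0.5405 -0.2225  0.0679] [ 0.5332 -0.2354  0.0501] [ 0.551  -0.2153  0.0795]
0.05 173 [ 0.5702 -0.1694  0.0742] [ 0.5617 -0.1822  0.0507] [ 0.5814 -0.1618  0.087 ]
0.05 210 [ 0.6248 -0.1659  0.0672] [ 0.6209 -0.1976  0.0501] [ 0.6313 -0.1411  0.078 ]
0.05 947 [ 0.6766 -0.1581  0.0676] [ 0.6387 -0.1946  0.05  ] [ 0.7198 -0.1347  0.0827]
0.06 101 [ 0.5405 -0.2229  0.0719] [ 0.5333 -0.2354  0.0603] [ 0.5497 -0.2153  0.0795]
0.06 153 [ 0.5701 -0.1695  0.0765] [ 0.5617 -0.1822  0.0602] [ 0.5809 -0.1618  0.087 ]
0.06 159 [ 0.6252 -0.1663  0.0711] [ 0.6209 -0.1976  0.0602] [ 0.6313 -0.1411  0.078 ]
0.06 721 [ 0.6769 -0.1605  0.0713] [ 0.639  -0.1946  0.0601] [ 0.7198 -0.1369  0.0827]
0.07 62 [ 0.5409 -0.2244  0.0761] [ 0.5333 -0.2354  0.0717] [ 0.5497 -0.2153  0.0795]
0.07 111 [ 0.5704 -0.1704  0.0808] [ 0.5617 -0.1822  0.07  ] [ 0.5809 -0.1618  0.087 ]
0.07 99 [ 0.626  -0.1676  0.0746] [ 0.6209 -0.1976  0.0703] [ 0.63
[... 783 characters left out ...]
.0873]
0.06 156 [ 0.6277 -0.1737  0.0729] [ 0.6231 -0.2014  0.0601] [ 0.6347 -0.1462  0.0785]
0.06 792 [ 0.669  -0.1707  0.0717] [ 0.6402 -0.2021  0.06  ] [ 0.7009 -0.1407  0.0828]
0.06 208 [ 0.7134 -0.1689  0.0722] [ 0.7068 -0.1973  0.06  ] [ 0.7198 -0.1419  0.0789]
0.07 77 [ 0.543  -0.2289  0.0767] [ 0.5343 -0.2375  0.0705] [ 0.5508 -0.2213  0.0801]
0.07 96 [ 0.573  -0.1763  0.0834] [ 0.5635 -0.1865  0.0716] [ 0.5828 -0.1671  0.0873]
0.07 132 [ 0.628  -0.1743  0.0745] [ 0.6231 -0.2014  0.0701] [ 0.6331 -0.1471  0.0785]
0.07 487 [ 0.6702 -0.1716  0.0757] [ 0.6462 -0.195   0.07  ] [ 0.6951 -0.1476  0.0828]
0.07 156 [ 0.7146 -0.1687  0.0748] [ 0.7093 -0.1973  0.0711] [ 0.7198 -0.1419  0.0789]
```

View pics/s_crop.png

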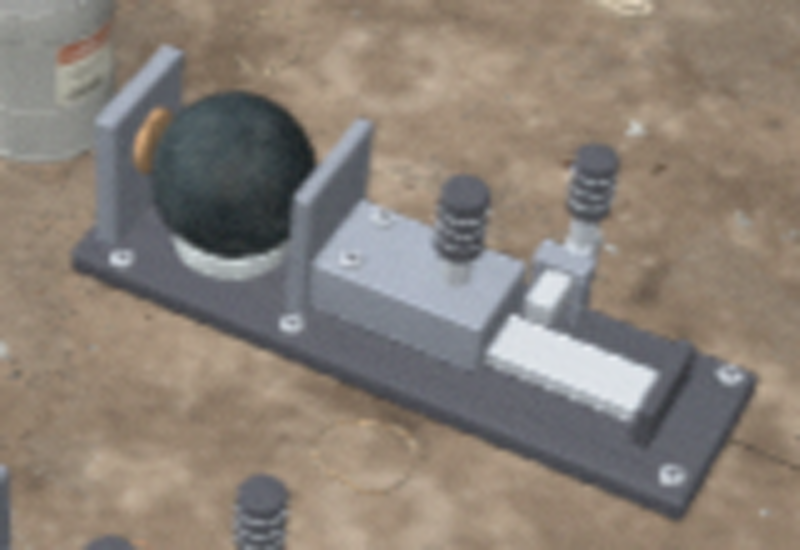

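View pics/t_crop.png

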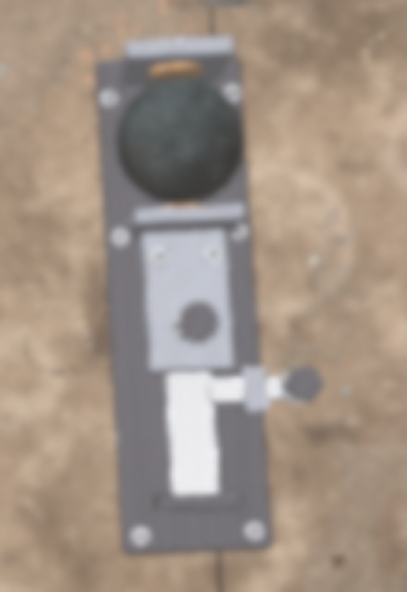

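Run:
```python
from h import *
from scipy.optimize import least_squares
for c in ["scene","top"]:
    P=cloud(c,np.load(c+"0.npy")).reshape(-1,3);P=P[np.isfinite(P).all(1)]
    s=P[(P[:,0]>.638)&(P[:,0]<.703)&(abs(P[:,1]+.168)<.036)&(P[:,2]>.045)]
    f=lambda p,s:(np.linalg.norm(s-p[:3],axis=1)-.033)
    r=least_squares(f,[.67,-.17,.047],args=(s,),loss='soft_l1',f_scale=.001);S=r.x
    print(c,"stone",S.round(4),np.abs(r.fun).mean())
    t=P[(P[:,2]>.007)&(P[:,2]<.016)&(P[:,0]>.4)&(P[:,0]<.74)&(P[:,1]<-.11)&(P[:,1]>-.25)]
    # crude in clamp frame, robust rectangle fit by coverage
    def rect(p):
        cx,cy,a=p; q=t[:,:2]-[cx,cy]; u=q@[np.cos(a),np.sin(a)]; v=q@[-np.sin(a),np.cos(a)]
        return u,v
    for a in np.radians([1,2,3,4,5,6]):
        u,v=rect((S[0]-.08*np.cos(a),S[1]-.08*np.sin(a),a)); m=(abs(u)<.128)&(abs(v)<.055)
        # edge sharpness
        h=np.histogram(v[m],np.arange(-.05,.0501,.002))[0]
        print(np.degrees(a).round(),h[:10],h[-10:])
    for n,x0,y0,zlo,R in [("jaw",.572,-.174,.060,.010),("lock",.542,-.227,.055,.009)]:
        k=P[(np.hypot(P[:,0]-x0,P[:,1]-y0)<.017)&(P[:,2]>zlo)]
        zt=np.percentile(k[:,2],95); top=k[k[:,2]>zt-.0025]
        (cc,rr)=cv2.minEnclosingCircle((top[:,:2]*1000).astype(np.float32)); print(n,zt.round(4),cc,rr,top[:,:2].mean(0))
```

```text
scene stone [ 0.6704 -0.1691  0.0476] 0.0010081133335967918
1.0 [ 0  1  8 12 21 20 27 18 35 18] [100 127 113  85  70  27   3   0   0   0]
2.0 [ 0  0  0  2 10 21 20 19 25 21] [ 88 115 102 148 113  27   2   0   0   0]
3.0 [ 0  0  0  0  1  6 16 23 15 27] [ 94  94 101 125 162  87   6   0   0   0]
4.0 [ 0  0  0  0  0  0  5  9 20 18] [104  90 105 109 126 127  69  19   0   0]
5.0 [ 0  0  0  0  0  0  0  3  5 16] [105  85 106 111 105 109  99  56  39   5]
6.0 [0 0 0 0 0 0 0 0 0 5] [103  88 116 108  99  94  88  80  54  45]
jaw 0.0858 (570.7601318359375, -172.67929077148438) 9.371383666992188 [ 0.57119024 -0.1726679 ]
lock 0.0784 (540.700439453125, -224.8720703125) 8.973031044006348 [ 0.54159698 -0.22542616]
top stone [ 0.6714 -0.1719  0.0474] 0.0007886118572395262
1.0 [ 0  4 25 43 75 97 95 94 91 80] [121 128  92  68  38   7   0   0   0   0]
2.0 [  0   0   0  12  55  94 101  88  90  86] [122 127 131 111  54   4   0   0   0   0]
3.0 [ 0  0  0  0  4 80 97 97 94 81] [125 123 132 127 127   7   0   0   0   0]
4.0 [ 0  0  0  0  4 32 73 93 91 83] [123 129 124 127 127  76  26   0   0   0]
5.0 [ 0  0  0  0  6 25 43 65 75 84] [124 124 129 124 116  92  69  33  11   0]
6.0 [ 0  0  0  0  9 21 37 42 53 62] [122 126 123 127 110  92  80  62  40  23]
jaw 0.0861 (573.4745483398438, -177.180908203125) 9.33448600769043 [ 0.57346236 -0.17735453]
lock 0.0794 (543.2955932617188, -229.10646057128906) 8.392230987548828 [ 0.54345925 -0.22905719]
```

arm_command(moves="40 30 0 0 0 7 0.6;75 60 0 0 0 14 0.6;110 90 0 0 0 21 0.6;145 118 0 0 0 28 0.6;180 147 0 0 0 35 0.6;215 175 -10 0 0 42 0.6;250 204 -25 0 0 49 0.6;285 232 -40 0 0 56 0.6;320 261 -55 0 0 63 0.6;357 291 -71 0 0 70 0.6;357 291 -81 0 0 73.4 0.6;357 291 -81 0 0 73.4 0.6", squeeze=40)

```text
time_s: 1.45
tcp_pos: [0.5438, -0.2235, 0.1477]
tcp_rot: [-0.001, 0.686, 0.728, -0.0]
contact_force: [0.2, 0.2, 0.3]
gripper_width: 0.601
```

Run:
```python
from h import *
from scipy.spatial.transform import Rotation as R
o=observe();print(o)
q=o['tcp_rot'];print(R.from_quat([q[1],q[2],q[3],q[0]]).as_matrix().round(3))
im,d=get_image("scene");save("scene1",im)
im2,d=get_image("top");save("top1",im2)
cv2.imwrite('pics/s1.png',cv2.resize(cv2.cvtColor(im[60:300,180:500],4),None,fx=2.4,fy=2.4))
```

```text
{'time_s': 1.45, 'q': array([-4.52463049e-01,  4.62397796e-01,  1.49925607e+00,  5.21851933e-04,
        1.18232989e+00, -5.12547217e-01]), 'joint_velocities': array([ 0.21437109,  0.23453901, -0.14840848, -0.0111859 , -0.07736955,
        0.323083  ]), 'effort': array([-8.39616638e-01, -6.49204159e+01, -3.53513074e+01,  1.45113724e-02,
       -1.35786384e-01, -1.24228790e+00]), 'tcp_pos': array([ 0.54381989, -0.22352245,  0.14774893]), 'tcp_rot': array([-1.21312098e-03,  6.85619596e-01,  7.27958984e-01, -1.26233244e-04]), 'contact_force': array([0.24242848, 0.18038228, 0.29879313]), 'ft_torque': array([0.0603391 , 0.05665767, 0.01673661]), 'gripper_width': 0.6006441315160692}
[[-0.06   0.998 -0.002]
 [ 0.998  0.06   0.001]
 [ 0.002 -0.002 -1.   ]]
```

View pics/s1.png

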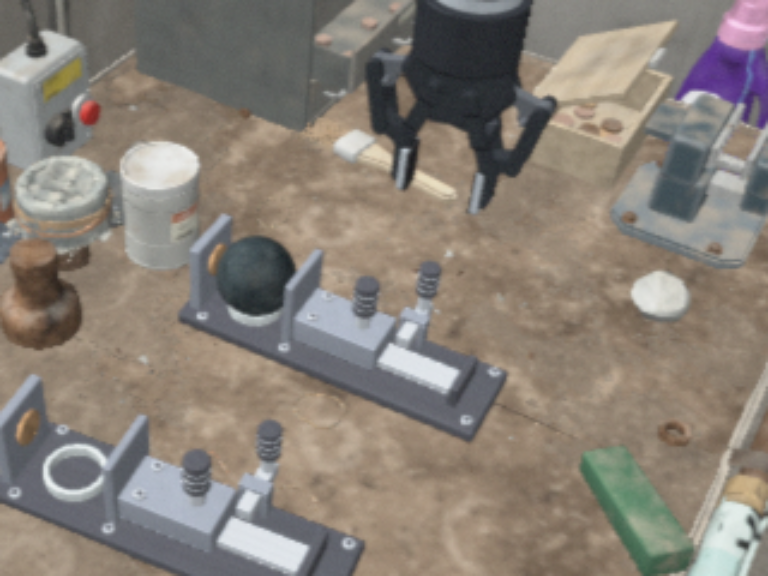

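The gripper hangs open above the stone clamp's bolt knob (crop (430,280)), with clear air all round it.

Run:
```python
from h import *
o=observe();print(o['tcp_pos'],o['tcp_rot'],o['time_s'])
```

```text
[ 0.54265151 -0.22487999  0.14825795] [-1.48687261e-03  6.87201452e-01  7.26465262e-01 -4.20742406e-04] 1.55
```

arm_command(moves="-1 -2 -25 0 0 0 0.6;-1 -2 -50 0 0 0 0.6;-1 -2 -70 0 0 0 0.6;-1 -2 -85 0 0 0 0.6;-1 -2 -97 0 0 0 0.6;-1 -2 -100 0 0 0 0.6;-1 -2 -100 0 0 0 0.6")

```text
time_s: 2.13
tcp_pos: [0.5413, -0.2274, 0.0482]
tcp_rot: [-0.002, 0.688, 0.726, -0.001]
contact_force: [-0.7, 0.1, 0.5]
gripper_width: 0.605
```

Run:
```python
from h import *
o=observe();print(o['tcp_pos'],o['contact_force'])
im,d=get_image("scene");save("scene2",im)
im2,d=get_image("top");save("top2",im2)
a=cv2.resize(im[90:230,260:420],None,fx=2.5,fy=2.5);b=cv2.resize(im2[180:320,290:450],None,fx=2.5,fy=2.5)
save("c2",np.hstack([a,b]))
```

```text
[ 0.54128577 -0.22741247  0.04820507] [-0.7250377   0.07853101  0.49833566]
```

View pics/c2.png

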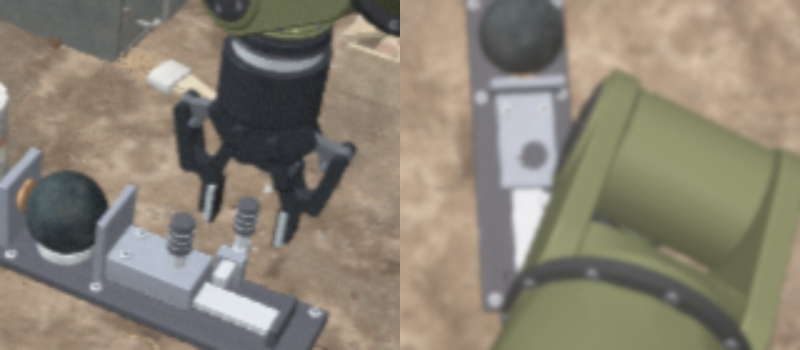

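The left crop shows the fingertips, (207,217) and (282,243), straddling the bolt knob at (245,215). I'll close on it.

arm_command(moves="0 0 0 0 0 0 0;0 0 0 0 0 0 0;0 0 0 0 0 0 0;0 0 0 0 0 0 0;0 0 0 0 0 0 0;0 0 0 0 0 0 0", squeeze=40)

```text
time_s: 2.73
tcp_pos: [0.5423, -0.2276, 0.0503]
tcp_rot: [-0.0, 0.687, 0.726, -0.0]
contact_force: [-2.0, 0.5, 6.4]
gripper_width: 0.198
```

arm_command(moves="0 -3 0 0 0 0 0;0.3 -6 0 0 0 0 0;0.5 -9 0 0 0 0 0;0.6 -12 0 0 0 0 0;0.8 -15 0 0 0 0 0;0.9 -18 0 0 0 0 0;1 -20 0 0 0 0 0;1 -20 0 0 0 0 0")

```text
time_s: 3.4
tcp_pos: [0.5434, -0.2483, 0.0504]
tcp_rot: [0.0, 0.688, 0.726, -0.0]
contact_force: [-1.4, -1.6, 1.7]
gripper_width: 0.193
```

arm_command(moves="0 -2 0 0 0 0 0;0.2 -4 0 0 0 0 0;0.3 -5 0 0 0 0 0;0.3 -6 0 0 0 0 0;0.3 -7 0 0 0 0 0;0.3 -7 0 0 0 0 0")

```text
time_s: 3.9
tcp_pos: [0.5436, -0.252, 0.0501]
tcp_rot: [-0.003, 0.687, 0.727, 0.001]
contact_force: [-3.2, 26.3, 8.2]
gripper_width: 0.196
```

arm_command(moves="0 0.5 0 0 0 0 0;0 0.5 0 0 0 0 0.6;0 0.5 0 0 0 0 0.6;0 0.5 0 0 0 0 0.6;0 0.5 0 0 0 0 0.6;0 0.5 20 0 0 0 0.6;0 0.5 45 0 0 0 0.6;0 0.5 75 0 0 0 0.6;0 0.5 100 0 0 0 0.6;0 0.5 100 0 0 0 0.6")

```text
time_s: 4.73
tcp_pos: [0.5453, -0.2527, 0.1556]
tcp_rot: [0.001, 0.687, 0.726, 0.002]
contact_force: [0.8, -0.3, 1.0]
gripper_width: 0.6
```

Run:
```python
from h import *
o=observe();print(o['time_s'],o['tcp_pos'],o['contact_force'],o['q'])
im,d=get_image("scene");save("scene3",im);
P=cloud("scene",d).reshape(-1,3);P=P[np.isfinite(P).all(1)]
for n,x0,y0,zlo in [("jaw",.572,-.173,.060),("lock",.542,-.250,.055)]:
    k=P[(np.hypot(P[:,0]-x0,P[:,1]-y0)<.02)&(P[:,2]>zlo)&(P[:,2]<.095)]
    zt=np.percentile(k[:,2],95); top=k[k[:,2]>zt-.0025]
    print(n,zt,cv2.minEnclosingCircle((top[:,:2]*1000).astype(np.float32)))
save("c3",cv2.resize(im[60:260,220:460],None,fx=3,fy=3))
```

```text
4.7333 [ 0.54526132 -0.25265072  0.15559015] [ 0.80647844 -0.25022465  1.0303899 ] [-0.49623583  0.47815469  1.45639425  0.00364594  1.20326994 -0.5529744 ]
jaw 0.08552792650309055 ((572.377685546875, -173.40834045410156), 10.166634559631348)
lock 0.07867091239010718 ((543.3195190429688, -249.71791076660156), 9.300101280212402)
```

View pics/c3.png

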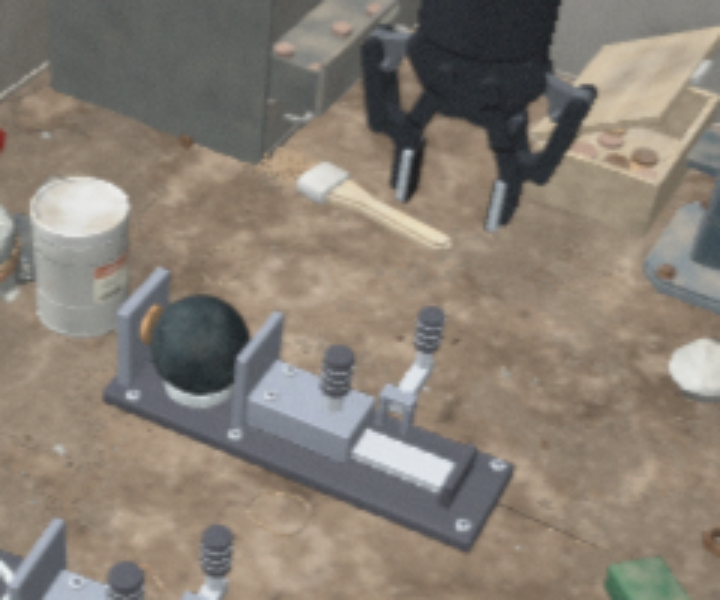

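The picture shows the bolt drawn out, with its knob at crop (430,325) clear of the guide. Depth puts it about 25 mm from where it was. Next is the jaw knob at crop (338,365).

arm_command(moves="5 10 0 0 0 -7 0.6;10 20 0 0 0 -14 0.6;14 30 0 0 0 -21 0.6;18 40 0 0 0 -28 0.6;22 50 0 0 0 -35 0.6;26 60 0 0 0 -42 0.6;27 70 0 0 0 -49 0.6;27 78 0 0 0 -56 0.6;27 78 0 0 0 -63 0.6;27 78 0 0 0 -70 0.6;27 78 0 0 0 -77 0.6;27 78 0 0 0 -84 0.6")

```text
time_s: 5.78
tcp_pos: [0.5711, -0.1742, 0.1515]
tcp_rot: [0.001, 0.997, 0.077, 0.001]
contact_force: [-0.7, -0.3, -0.1]
gripper_width: 0.599
```

arm_command(moves="0 0 0 0 0 -5 0.6;0 0 0 0 0 -5 0.6;0 0 0 0 0 -5 0.6")

```text
time_s: 6.03
tcp_pos: [0.5709, -0.1743, 0.1506]
tcp_rot: [0.001, 0.999, 0.035, -0.0]
contact_force: [0.4, -0.3, -0.2]
gripper_width: 0.602
```

Run:
```python
from h import *
from scipy.spatial.transform import Rotation as R
o=observe();print(o['tcp_pos'],o['contact_force'],o['q'])
q=o['tcp_rot'];print(R.from_quat([q[1],q[2],q[3],q[0]]).as_matrix().round(3))
```

```text
[ 0.57086553 -0.17427421  0.15061408] [ 0.40624933 -0.25439641 -0.18596303] [-3.57163636e-01  4.76664088e-01  1.47096658e+00 -1.27917524e-03
  1.19360277e+00  1.14447836e+00]
[[ 0.998  0.07  -0.   ]
 [ 0.07  -0.998 -0.001]
 [-0.     0.001 -1.   ]]
```

arm_command(moves="1 -1 -25 0 0 -1 0.6;1 -1 -45 0 0 -1 0.6;1 -1 -65 0 0 -1 0.6;1 -1 -80 0 0 -1 0.6;1 -1 -92 0 0 -1 0.6;1 -1 -97 0 0 -1 0.6;1 -1 -97 0 0 -1 0.6")

```text
time_s: 6.62
tcp_pos: [0.5714, -0.1752, 0.0525]
tcp_rot: [0.0, 1.0, 0.027, -0.001]
contact_force: [-0.2, 0.5, -0.3]
gripper_width: 0.6
```

Run:
```python
from h import *
o=observe();print(o['tcp_pos'],o['contact_force'])
im,d=get_image("scene");save("scene4",im)
save("c4",cv2.resize(im[60:260,220:460],None,fx=3,fy=3))
```

```text
[ 0.57143164 -0.1751525   0.05250648] [-0.23986716  0.51459602 -0.268184  ]
```

View pics/c4.png

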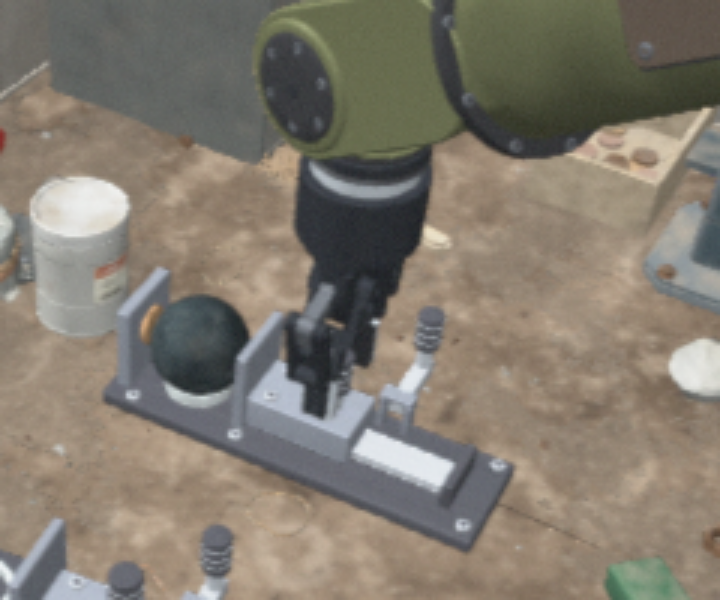

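The fingers straddle the jaw knob, near finger at crop (318,370), far one at (365,330), with the knob between them at (343,375). I'll close.

arm_command(moves="0 0 0 0 0 0 0;0 0 0 0 0 0 0;0 0 0 0 0 0 0;0 0 0 0 0 0 0;0 0 0 0 0 0 0;0 0 0 0 0 0 0", squeeze=40)

```text
time_s: 7.17
tcp_pos: [0.5723, -0.1747, 0.0547]
tcp_rot: [0.0, 1.0, 0.027, 0.0]
contact_force: [-2.0, 5.9, 6.0]
gripper_width: 0.223
```

arm_command(moves="-4 -0.2 0 0 0 0 0;-9 -0.5 0 0 0 0 0;-14 -0.7 0 0 0 0 0;-19 -1 0 0 0 0 0;-24 -1.2 0 0 0 0 0;-29 -1.5 0 0 0 0 0;-34 -1.8 0 0 0 0 0;-39 -2 0 0 0 0 0;-43 -2.2 0 0 0 0 0;-47 -2.5 0 0 0 0 0;-50 -2.6 0 0 0 0 0;-50 -2.6 0 0 0 0 0")

```text
time_s: 8.17
tcp_pos: [0.5215, -0.1772, 0.0548]
tcp_rot: [0.0, 1.0, 0.027, -0.0]
contact_force: [-4.0, 4.2, 1.2]
gripper_width: 0.223
```

arm_command(moves="-3 -0.2 0 0 0 0 0;-6 -0.3 0 0 0 0 0;-8 -0.4 0 0 0 0 0;-10 -0.5 0 0 0 0 0;-11 -0.6 0 0 0 0 0;-12 -0.6 0 0 0 0 0;-12 -0.6 0 0 0 0 0")

```text
time_s: 8.75
tcp_pos: [0.5122, -0.1777, 0.0549]
tcp_rot: [0.001, 1.0, 0.027, 0.003]
contact_force: [28.6, 4.4, -20.3]
gripper_width: 0.22
```

arm_command(moves="0 0 0 0 0 0 0;0 0 0 0 0 0 0.5;0 0 0 0 0 0 0.6;0 0 0 0 0 0 0.6;0 0 0 0 0 0 0.6;0 0 0 0 0 0 0.6;0 0 20 0 0 0 0.6;0 0 45 0 0 0 0.6;0 0 75 0 0 0 0.6;0 0 105 0 0 0 0.6;-30 0 130 0 0 0 0.6;-60 0 150 0 0 0 0.6")

```text
time_s: 9.75
tcp_pos: [0.4519, -0.1777, 0.2066]
tcp_rot: [0.001, 1.0, 0.027, 0.004]
contact_force: [-0.2, -0.7, 0.5]
gripper_width: 0.599
```

Run:
```python
from h import *
from scipy.optimize import least_squares
o=observe();print(o['time_s'],o['tcp_pos'],o['contact_force'])
for c,J,L in [("scene",(.511,-.176),(.542,-.250)),("top",(.513,-.18),(.544,-.254))]:
    im,d=get_image(c);save(c+"5",im)
    P=cloud(c,d).reshape(-1,3);P=P[np.isfinite(P).all(1)]
    for n,(x0,y0),zlo in [("jaw",J,.06),("lock",L,.055)]:
        k=P[(np.hypot(P[:,0]-x0,P[:,1]-y0)<.02)&(P[:,2]>zlo)&(P[:,2]<.095)]
        if len(k)<10: print(c,n,"hidden");continue
        zt=np.percentile(k[:,2],95); top=k[k[:,2]>zt-.0025]
        print(c,n,zt,cv2.minEnclosingCircle((top[:,:2]*1000).astype(np.float32)))
    s=P[(P[:,0]>.638)&(P[:,0]<.703)&(abs(P[:,1]+.168)<.036)&(P[:,2]>.045)&(P[:,2]<.09)]
    if len(s)>50: print(c,least_squares(lambda p:np.linalg.norm(s-p,axis=1)-.033,[.67,-.17,.047],loss='soft_l1',f_scale=.001).x)
    if c=="scene": save("c5",cv2.resize(im[60:260,220:460],None,fx=3,fy=3))
```

```text
9.75 [ 0.45185817 -0.17774316  0.20658493] [-0.20567213 -0.71957323  0.53310508]
scene jaw 0.0856201323202844 ((512.6683349609375, -176.03573608398438), 11.193158149719238)
scene lock 0.0784581723252791 ((542.9381103515625, -248.8303985595703), 8.95213508605957)
scene [ 0.67026171 -0.16911375  0.04760913]
top jaw 0.08584064670046343 ((514.2567138671875, -180.0179443359375), 9.485237121582031)
top lock 0.07899240524548518 ((544.3515014648438, -252.21133422851562), 8.310766220092773)
top [ 0.67146851 -0.17200707  0.04742102]
```

View pics/c5.png

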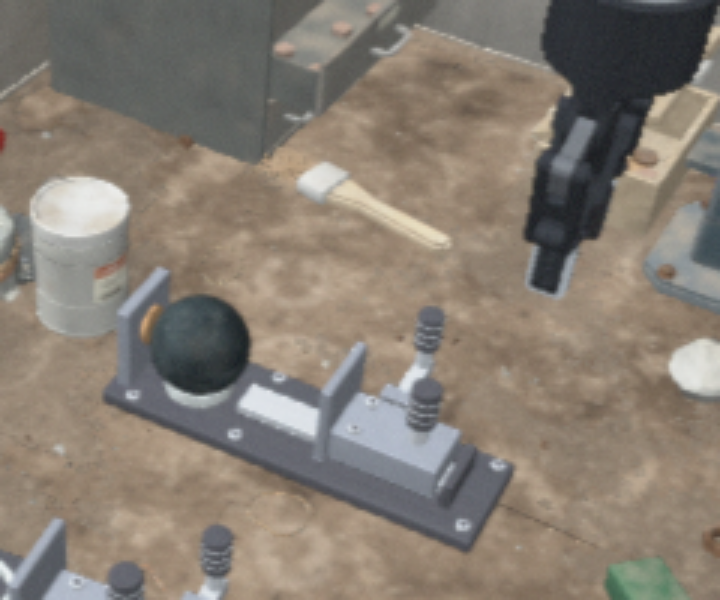

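Run:
```python
from h import *
def proj(c,p):
    m=camera_model(c);q=np.array(m["world_to_cam"])@[*p,1];return np.array([m["fx"]*q[0]/q[2]+m["cx"],m["fy"]*q[1]/q[2]+m["cy"]])
a=np.radians(3)
for c,p0,dirn,N in [("scene",(.541,-.225,.068),(np.sin(a),-np.cos(a),0),"lock"),("top",(.543,-.229,.078),(np.sin(a),-np.cos(a),0),"lock"),("scene",(.571,-.1727,.073),(-np.cos(a),-np.sin(a),0),"jaw"),("top",(.5735,-.177,.085),(-np.cos(a),-np.sin(a),0),"jaw")]:
    A=cv2.imread(f'pics/{c}0.png');u,v=proj(c,p0).round().astype(int);r=(11 if c=="scene" else 6)
    T=A[v-r:v+r+1,u-7:u+8]
    for f in ([3,5] if c=="scene" and N=="lock" else [5]):
        B=cv2.imread(f'pics/{c}{f}.png')
        up=8;best=cv2.matchTemplate(cv2.resize(B,None,fx=up,fy=up,interpolation=2),cv2.resize(T,None,fx=up,fy=up,interpolation=2),cv2.TM_CCOEFF_NORMED)
        t0=.025 if N=="lock" else .06
        e=proj(c,np.array(p0)+t0*np.array(dirn));ex,ey=((e-[7,r])*up).astype(int)
        w=best[ey-50:ey+50,ex-50:ex+50];_,s,_,l=cv2.minMaxLoc(w)
        d=np.array([(ex-50+l[0])/up-(u-7),(ey-50+l[1])/up-(v-r)])
        for_t=min(np.arange(0.01,.07,.0001),key=lambda t:np.linalg.norm(proj(c,np.array(p0)+t*np.array(dirn))-proj(c,p0)-d))
        print(c,N,f,"score",round(s,2),"px",d,"travel mm",round(for_t*1000,1))
```

```text
scene lock 3 score 0.86 px [ 4.625 -6.75 ] travel mm 23.2
scene lock 5 score 0.86 px [ 4.625 -6.75 ] travel mm 23.2Traceback (most recent call last):
  File "<stdin>", line 15, in <module>
  File "<stdin>", line 15, in <lambda>
  File "<stdin>", line 3, in proj
ValueError: time passes only in moves, steps and waits
```

The bolt moved about 23–24 mm by vision, but the TCP moved 24.4 mm before the force rose, so it may have come back slightly on release. There is time to regrasp the knob and seat it against its stop.

arm_command(moves="10 -7 0 0 0 7 0.6;20 -14 0 0 0 14 0.6;30 -21 0 0 0 21 0.6;40 -28 0 0 0 28 0.6;50 -36 0 0 0 35 0.6;60 -44 0 0 0 42 0.6;70 -52 -10 0 0 49 0.6;80 -60 -20 0 0 56 0.6;92 -68 -30 0 0 63 0.6;92 -74 -40 0 0 70 0.6;92 -74 -50 0 0 77 0.6;92 -74 -56 0 0 84 0.6")

```text
time_s: 10.85
tcp_pos: [0.5425, -0.2523, 0.1503]
tcp_rot: [-0.003, 0.723, 0.69, 0.005]
contact_force: [-0.6, 0.4, -0.5]
gripper_width: 0.599
```

arm_command(moves="0 0 0 0 0 5 0.6;0 0 0 0 0 5 0.6;0 0 0 0 0 5 0.6")

```text
time_s: 11.1
tcp_pos: [0.5426, -0.2523, 0.1498]
tcp_rot: [-0.004, 0.694, 0.72, 0.005]
contact_force: [0.1, 0.6, 0.3]
gripper_width: 0.597
```

Run:
```python
from h import *
from scipy.spatial.transform import Rotation as R
o=observe();print(o['time_s'],o['tcp_pos'])
q=o['tcp_rot'];print(R.from_quat([q[1],q[2],q[3],q[0]]).as_matrix().round(3))
```

```text
11.1 [ 0.54264912 -0.25230999  0.14975079]
[[-0.038  0.999  0.001]
 [ 0.999  0.038  0.013]
 [ 0.013  0.002 -1.   ]]
```

arm_command(moves="1 0.5 -25 0 0 1 0.6;1 0.5 -50 0 0 1 0.6;1 0.5 -70 0 0 1 0.6;1 0.5 -85 0 0 1 0.6;1 0.5 -95 0 0 1 0.6;1 0.5 -99 0 0 1 0.6;1 0.5 -99 0 0 1 0.6;1 0.5 -99 0 0 1 0;1 0.5 -99 0 0 1 0;1 0.5 -99 0 0 1 0;1 0.5 -99 0 0 1 0;1 0.5 -99 0 0 1 0", squeeze=40)

```text
time_s: 12.1
tcp_pos: [0.5437, -0.252, 0.0519]
tcp_rot: [-0.004, 0.687, 0.726, 0.005]
contact_force: [-4.9, 1.3, 5.7]
gripper_width: 0.199
```

arm_command(moves="0 -1 0 0 0 0 0;0 -2 0 0 0 0 0;0 -3 0 0 0 0 0;0 -3 0 0 0 0 0;0 -3 0 0 0 0 0")

```text
time_s: 12.52
tcp_pos: [0.5437, -0.2533, 0.0519]
tcp_rot: [-0.005, 0.687, 0.726, 0.006]
contact_force: [-1.3, 14.0, 0.7]
gripper_width: 0.195
```

The force is 14 N against 2 N of friction, so the bolt is on its stop. I'll release without easing back.

arm_command(moves="0 -0.8 0 0 0 0 0;0 -0.8 0 0 0 0 0.6;0 -0.8 0 0 0 0 0.6;0 -0.8 0 0 0 0 0.6;0 -0.8 0 0 0 0 0.6;0 -0.8 20 0 0 0 0.6;0 -0.8 45 0 0 0 0.6;0 -0.8 75 0 0 0 0.6;0 -0.8 105 0 0 0 0.6;-30 0 130 0 0 0 0.6;-60 0 150 0 0 0 0.6;-60 0 150 0 0 0 0.6")

```text
time_s: 13.52
tcp_pos: [0.4817, -0.2541, 0.2065]
tcp_rot: [-0.002, 0.688, 0.726, 0.006]
contact_force: [1.0, -0.9, 0.2]
gripper_width: 0.599
```

Run:
```python
from h import *
o=observe();print(o['time_s'],o['tcp_pos'],o['contact_force'])
im,d=get_image("scene");save("scene6",im)
P=cloud("scene",d).reshape(-1,3);P=P[np.isfinite(P).all(1)]
for n,x0,y0,zlo in [("jaw",.511,-.176,.060),("lock",.542,-.250,.055)]:
    k=P[(np.hypot(P[:,0]-x0,P[:,1]-y0)<.02)&(P[:,2]>zlo)&(P[:,2]<.095)]
    zt=np.percentile(k[:,2],95); top=k[k[:,2]>zt-.0025]
    print(n,zt,cv2.minEnclosingCircle((top[:,:2]*1000).astype(np.float32)))
save("c6",cv2.resize(im[60:260,220:460],None,fx=3,fy=3))
```

```text
13.5167 [ 0.48170068 -0.25413636  0.2064619 ] [ 0.98409588 -0.91136838  0.18397978]
jaw 0.08570272965428016 ((512.6242065429688, -175.33447265625), 10.643258094787598)
lock 0.07833786124732003 ((542.767578125, -249.36990356445312), 9.427505493164062)
```

View pics/c6.png

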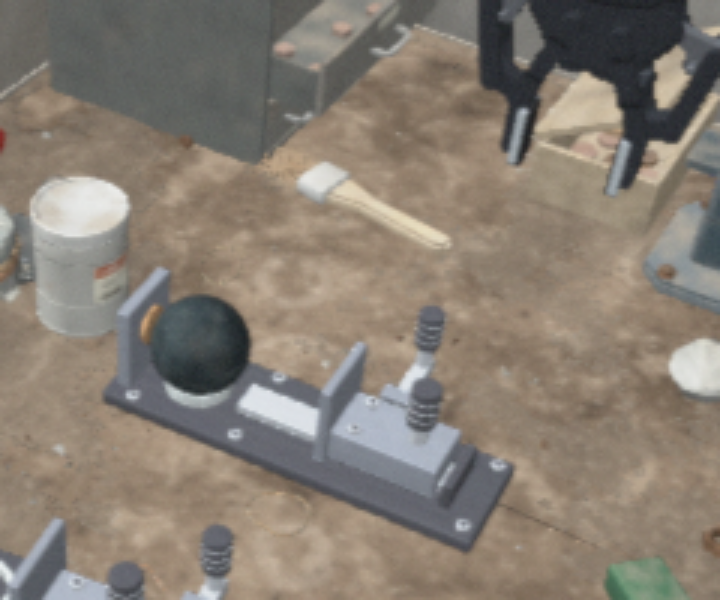

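The stone is in its seat at crop (200,345), the jaw is fully back with its knob at (424,405), the bolt knob is out at (430,325), and the gripper is clear. I'm handing in.

```bash
python3 -c "
from cell import *
print(job_done())"
```

```text
the job is handed in; nothing more can be done
None
```

I pulled the lock bolt out to its stop, then slid the jaw fully open, both by their knobs, on the clamp with the stone. I handed the job in at about 13.6 s; no verdict is reported.

- **Bolt:** It met the stop at 26 N after the tool had moved 24.4 mm. Camera measurements gave only about 23–24 mm of travel, so after opening the jaw I regrasped the knob and seated it again (14 N against 2 N of friction). The last picture shows it out, but its position reads only about 0.5 mm farther, within the noise. The remaining 1 mm or so may be a start slightly out, or measurement error.
- **Jaw:** It moved 60 mm and met its stop at 29 N. Depth put its knob within about 1 mm of where fully open should be.
- **Stone:** After the jaw opened, both cameras placed its centre within 0.2 mm of the start, and the last picture shows it still in its seat.
- **Robot:** The gripper is clear of everything, with about 1 N on the wrist. The two cameras disagreed by up to 4 mm sideways throughout, so I used their average for the grasps.
- **Script error:** One check script stopped with an error, so I have the frame-by-frame bolt comparison from the scene camera only.

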